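# Turn the upside-down parts tin over without spilling it

### The job

Two square steel parts tins lie in sloping wooden holders on the game table, and one of them was put away upside down, with its four rubber feet showing. Pinch its loose lid and its base together across the two flat faces, lift it out, turn it over and set it back in the same holder, squarely against the ledge with the lid now on the upper side, still closed and released. Leave the other tin where it is.

Things in the scene. Friction and masses are not known exactly. Their poses are not given: they have to be found in the camera images.
- tin_mid (a point): Tin to turn over: bare steel, 94 x 94 mm over its lid, 29 mm thick with four rubber feet (12 mm wide, 3 mm high, near the corners of the base's face). This point: centre of the closed tin. Base's face lies 11.5 mm from it, feet and lid's face 14.5 mm: pinch 26 mm between the feet. z: from feet to lid; x, y along the sides. About 0.2 kg. Starts feet up, lid against the holder. Sides too wide to grip.
- lid_mid (a point): That tin's loose slip-on lid (a square line pressed in its flat face, sides 12 mm deep, 2 mm of play all round). This point of the lid lies at the centre of the tin while it is closed; z points out of the lid, whose flat outer face is 14.5 mm along z.
- holder_seat (a point): That tin's fixed plywood holder: where a seated tin's centre lies, either way over, 95 mm above the table. Axes: x level, to the robot's left give or take 30 deg, z up. Slope 50 deg: down-slope (cos50,0,-sin50) to a ledge 47 mm on, as high as the tin; outward normal (sin50,0,cos50). Two rails 14.5 mm under this point, 60 mm open between: a finger enters behind the tin from its upper edge, moving down-slope.
- tin2_mid (a point): Centre of the other tin: alike, already lid up, in a second holder of the same kind, to be left alone. z points out of its lid.
There are look-alikes about, which are no part of the job. What is shaped like the part that bears tin_mid but blue is not meant.

How it is judged:
At the end, for the whole second after the job is handed in: The tin rests in its own holder again, centre within 15 mm of the seat point, lid side up with its z axis 50 degrees (give or take about 10) from vertical, the lid still on (its point within 8 mm of the tin's centre), released and at rest; the other tin within 15 mm of where it was (distance between tin_mid and holder_seat below 0.015 m and distance between lid_mid and tin_mid below 0.008 m and angle between tin_mid's own z axis and vertical between 0.69 and 1.06 rad and distance of tin2_mid from where it was at the start of the episode below 0.015 m and linear speed of tin below 0.02 m/s); the robot touches nothing.
It fails at once if the lid comes off the base (distance between lid_mid and tin_mid above 0.012 m).
It fails at once if the other tin is disturbed (distance of tin2_mid from where it was at the start of the episode above 0.02 m).
It also fails if it takes over 48 s, if anything falls off the work surface, if the arm or the gripper's body presses on something with over 40 N, if the wrist force passes 120 N, or if a joint passes its speed limit or range.

### The arm

A 6-joint arm with a two-finger parallel gripper is mounted at the origin on the work surface. World frame = base frame: x ahead of the robot, y to its left, z up, the work surface at z = 0. Lengths are in m, angles in rad, forces in N, time in s.
With the tool pointing down it reaches from about 0.325 to 0.875 m from the base axis. Payload 4.4 kg.
Tool frame: the origin (TCP) lies on the centre line of the jaws, within the pads' length; the fingertips stand robot.tcp_to_tips ahead of it and the grasp point (between the pads) is the TCP (robot.tcp_to_tips is the distance from the TCP to the fingertips, in m); z points along the fingers, y is the line along which they close (so a half turn about z gives the same grasp; the last joint's range is limited). The gripper opens to 85 mm and grips with 20 to 120 N. Pads are 22 mm wide; open, the fingers measure 114 mm over their backs; the gripper's body (76 mm by 85 mm) begins 54 mm behind the grasp point. The pads swing forward as they close: fully open they stand 13 mm farther back than shut.
Start: joints at [1.185, 0.207, 1.542, -0, 1.393, -0.15], TCP at [0.134, 0.559, 0.229] pointing down, gripper open.
Joint ranges: [-2.73, 2.73], [-0.86, 2.22], [0.23, 2.46], [-1.11, 4.25], [0.08, 2.63], [-2.82, 2.82]. Speed limits (rad/s): [2.79, 2.79, 3.14, 3.14, 3.14, 3.14].

### API

Orientations are given as [roll, pitch, yaw] about the fixed x, y, z axes, in that order (R = Rz(yaw) Ry(pitch) Rx(roll)).
In Python, from plant import state, imaging, robot gives the robot as it stands.
- The arm moves only by the tool arm_command, never from a script. Its argument "commands" is a list of rows, each a list of 3 entries, a list of its own where there are three numbers: the turn, a rotation vector about the tool's x, y, z in degrees, then the shift along the tool's x, y, z in m, then the closure, from 0 (fully open) to 1 (shut). In form: [[[wx, wy, wz], [dx, dy, dz], gripper], ...]. A call has 1 to 20 rows; each row is the pose to reach, as a shift and turn from the pose commanded when the call began, along the tool's axes at that moment; what a row does not reach only later rows make up. A row lasts 1/8 s, in which the tool goes at most 62.5 mm and 10.7 degrees, less where a joint would pass 70% of its speed; a pose out of reach is approached as far as the arm can. A call with a gripper value outside its range is refused whole. The fingers move at their own pace and stop on an object; "grip_force" is the grip in N (left out, the last holds). Time passes only in rows, so rows that repeat a pose let the fingers close. It gives the time, the measured TCP pose, the force, the opening and the grip force at its end, in the units of the state.
- state(): the state, without advancing time (a new reading comes with each control period).
- imaging.read_camera(name): name is "scene" or "top" or "wrist"; returns the picture (480x640x3 uint8, red, green, blue); there is no depth.
- imaging.camera_model(name): a dict with "fx", "fy", "cx", "cy" (pixels), "camera_from_world" (4x4, takes a point from world to camera coordinates). Camera axes: x right, y up, looking along -z (the intrinsics and any distortion apply to the point x, -y, -z); pixel columns grow to the right and rows downward; lengths in m; the calibration is good to about 2 mm. A picture is of the moment at which its call begins: read the wrist's pose just before it. camera_model takes no time and is no camera call; for the wrist camera it gives the pose at the moment of the call.
- robot.finish_job(): hands the job in; it is judged then, once.
Trained networks look in the newest picture that a camera, given by its name, has taken for a name from the list of things; names that differ only in an ending like _2 or _b are one class to them, and where a whole thing is asked for, a point or a joint stands for the part that bears it (a point fixed in the world has none). Each returns a list of dicts, best first, with "score" (0 to 1); they miss things now and then, are a little off and sometimes report something else, mostly with a low value. They report only what shows in the picture. A call takes as long as a camera call. They do not tell look-alikes from the thing itself.
- imaging.trace(camera, label): "region" (480x640 bool, what is visible of it) and "extent" ([left, top, width, height] in pixels, round what is visible of it).
The state is a dict: "clock": time; "joints": joint angles; "joint_vel": joint speeds; "tau": joint torques, N m; "eef_pos": TCP position; "orientation": TCP orientation; "ft_force": force on the tool from outside, world axes, zero at the start; "moment": the same for the moment, N m; "gripper_width": finger opening in m; "finger_force": force on a finger pad.
Only numpy, scipy, OpenCV 4.12 (cv2) and the standard library are available. Lean on these libraries where they do the work, as an engineer would, in place of code of your own. Each camera call takes 0.05 s, during which the arm holds its last target. There are 200 camera calls.

## Working session

There is one attempt and no reset: what is moved stays moved. The work goes in short steps, Python scripts to look and compute and a tool call to move; the robot and the scene stay as the last step left them, time stands still between calls to the robot, and variables do not carry over. Pictures are saved under pics/ and viewed, at most 10 in all, crops included, and the job is handed in when it is done.

Besides the shell and the picture viewer there is one more tool, called after "Call:" as name(argument=value, ...), one argument or row to a line, values as JSON. arm_command: Moves the arm, as the interface text tells. Its arguments: {"type":"object","properties":{"commands":{"type":"array","items":{"type":"array"}},"grip_force":{"type":"number"}},"required":["commands"]}

```bash
mkdir -p pics; ls
python3 - <<'E'
from plant import state, imaging, robot
import cv2,numpy as np
print(state(), robot.tcp_to_tips)
ims=[]
for c in ["scene","top"]:
    im=imaging.read_camera(c); cv2.imwrite(f"pics/{c}0.png",im[:,:,::-1])
    m=imaging.camera_model(c); print(c,{k:np.round(v,3).tolist() if not isinstance(v,str) else v for k,v in m.items()})
    for l in ["tin_mid","lid_mid","tin2_mid"]:
        for r in imaging.trace(c,l): print(c,l,round(r["score"],2),r["extent"])
E
```

```text
pics
{'clock': 0.0, 'joints': array([ 1.18549885e+00,  2.07452564e-01,  1.54298633e+00, -7.23780314e-06,
        1.39348861e+00, -1.50484049e-01]), 'joint_vel': array([ 8.30868428e-04,  1.13562745e-05, -3.47750751e-04,  3.28064490e-04,
       -1.11760029e-03, -8.80818791e-04]), 'tau': array([-1.26361021e-03, -3.83031678e+01, -2.91597068e+01, -2.61397945e-04,
        1.04196905e-02, -7.55467454e-06]), 'eef_pos': array([0.13349064, 0.55849464, 0.22829192]), 'orientation': array([-3.13928312e+00, -3.42992737e-04,  2.90678011e+00]), 'ft_force': array([-0.80032956,  0.19677353, -0.78600555]), 'moment': array([ 0.05886566,  0.02231987, -0.03147609]), 'finger_force': 0.0, 'gripper_width': 0.0849868183734262} 0.019
scene {'fx': 507.094, 'fy': 507.094, 'cx': 323.175, 'cy': 235.164, 'camera_from_world': [[-0.176, 0.984, -0.011, 0.003], [-0.837, -0.144, 0.529, 0.335], [0.519, 0.103, 0.849, -1.379], [0.0, 0.0, 0.0, 1.0]]}
scene tin_mid 0.92 [355.1, 286.2, 46.7, 64.2]
scene tin_mid 0.89 [423.3, 198.2, 48.0, 40.5]
scene lid_mid 0.75 [347.7, 281.8, 29.6, 68.7]
scene tin2_mid 0.75 [187.2, 224.1, 49.5, 57.7]
top {'fx': 446.096, 'fy': 446.096, 'cx': 322.608, 'cy': 248.169, 'camera_from_world': [[-0.025, -1.0, 0.002, 0.072], [0.973, -0.024, 0.23, -0.476], [-0.23, 0.008, 0.973, -0.864], [0.0, 0.0, 0.0, 1.0]]}
top tin_mid 0.88 [161.9, 313.8, 53.5, 53.8]
top tin_mid 0.67 [225.5, 160.9, 42.9, 43.4]
top lid_mid 0.81 [229.8, 162.0, 44.4, 48.0]
top tin2_mid 0.18 [232.2, 163.0, 40.9, 43.5]
```

View pics/scene0.png

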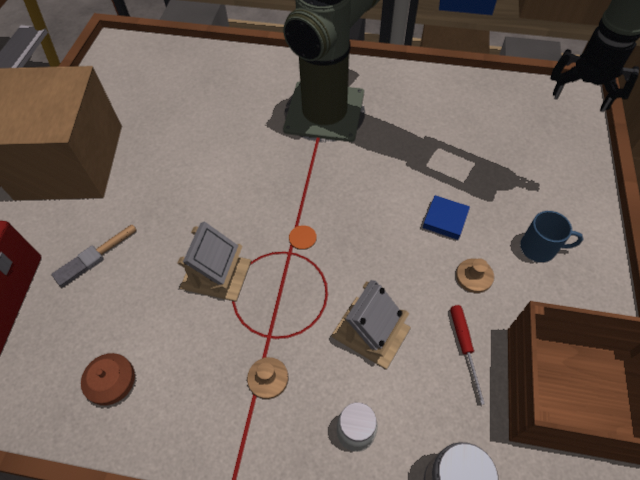

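View pics/top0.png

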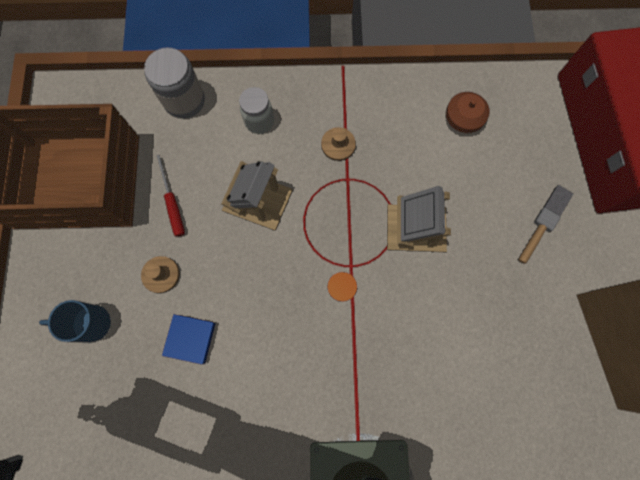

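The scene view shows the tin with its four feet at about (375,315). In the top view it is at (252,185). The lid-up tin is at (212,250) and (422,213). Next I'll crop both views for the feet.

Run:
```python
import cv2,numpy as np
a=cv2.imread("pics/scene0.png")[270:370,325:425]; b=cv2.imread("pics/top0.png")[145:245,210:310]
o=np.hstack([cv2.resize(x,(400,400),interpolation=cv2.INTER_CUBIC) for x in(a,b)])
cv2.imwrite("pics/crop1.png",cv2.convertScaleAbs(o,alpha=1.5))
```

```text
(no output)
```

View pics/crop1.png

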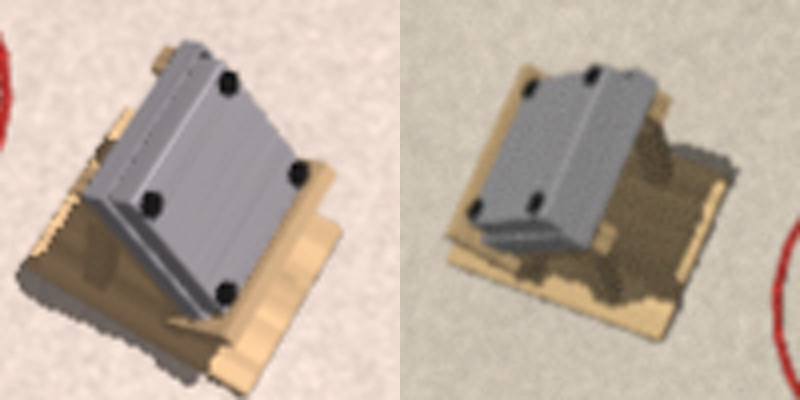

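The crop shows all four feet in both views, so I'll fit the seat's x, y and yaw to them.

```bash
cat > h.py <<'E'
import numpy as np, cv2
from scipy.spatial.transform import Rotation as R
from plant import state, imaging, robot
def proj(c,P,m=None):
    m=m or imaging.camera_model(c); q=np.atleast_2d(P)@m["camera_from_world"][:3,:3].T+m["camera_from_world"][:3,3]
    return np.c_[m["cx"]+m["fx"]*q[:,0]/-q[:,2], m["cy"]-m["fy"]*q[:,1]/-q[:,2]]
s5,c5=np.sin(np.radians(50)),np.cos(np.radians(50))
def axes(yaw):  # downslope, level side, outward normal (world)
    Z=R.from_euler("z",yaw).as_matrix()
    d=Z@[c5,0,-s5]; n=Z@[s5,0,c5]; return d,np.cross(n,d),n
E
python3 - <<'E'
from h import *
from scipy.optimize import least_squares
# order: low-highx, low-lowx, up-highx, up-lowx
S=np.array([[381.75,343.25],[399.5,313.25],[363,321.25],[382,290.75]])
T=np.array([[242.5,167.25],[228.75,197],[258.25,163.75],[244.25,195.5]])
ms,mt=imaging.camera_model("scene"),imaging.camera_model("top")
def Pt(M):return (np.c_[np.diag([M["fx"],M["fy"],1])@np.diag([1,-1,-1])+0,[0,0,0]])
K=lambda m:np.array([[m["fx"],0,m["cx"]],[0,m["fy"],m["cy"]],[0,0,1.]])@np.diag([1,-1,-1])@m["camera_from_world"][:3]
X=cv2.triangulatePoints(K(ms),K(mt),S.T,T.T);X=(X[:3]/X[3]).T
print("triangulated",X.round(4),"centre",X.mean(0).round(4))
def model(p):
    d,l,n=axes(p[2]);c=np.array([p[0],p[1],p[4]])
    # l = n x d ; high x side is sign
    sg=1 if l[0]>0 else -1
    return np.array([c+14.5e-3*n+a*p[3]*d+b*sg*p[3]*l for a,b in[(1,1),(1,-1),(-1,1),(-1,-1)]])
def f(p):
    Q=model(p);return np.r_[(proj("scene",Q,ms)-S).ravel(),(proj("top",Q,mt)-T).ravel()]
for z in (None,.095):
    g=lambda p:f(p if z is None else np.r_[p[:4],z])
    r=least_squares(g,[.55,.15,1.57,.035,.095]);print(r.x.round(4),np.degrees(r.x[2]).round(2),np.abs(r.fun).max().round(2))
d,l,n=axes(r.x[2]);print(d,l,n)
E
```

```text
triangulated [[0.6519 0.2261 0.0748]
 [0.586  0.2531 0.0758]
 [0.6357 0.1855 0.1267]
 [0.5694 0.2123 0.1275]] centre [0.6107 0.2192 0.1012]
[0.6066 0.2089 1.1853 0.0352 0.0917] 67.91 0.87
[ 0.6157  0.228  -2.0337  0.0144  0.095 ] -116.52 21.62
[-0.28704325 -0.57513658 -0.76604444] [ 0.89475368 -0.44656002  0.        ] [-0.34208482 -0.68542109  0.64278761]
```

```bash
cat >> h.py <<'E'
SEAT=np.array([.6066,.2089,.095]); YAW=np.radians(67.9)
D,Lv,N=axes(YAW)
def Rg(s): # tool x,y,z columns; y = s*N, z = D
    y=s*N; return np.c_[np.cross(y,D),y,D]
def cur():
    st=state(); return st["eef_pos"],R.from_euler("xyz",st["orientation"]).as_matrix()
E
python3 - <<'E'
from h import *
st=state();p,Rc=cur();q=st["joints"]
M=lambda q1,q23:R.from_euler("ZY",[q1,q23]).as_matrix()
W=M(q[0],q[1]+q[2]).T@Rc
R0=R.from_euler("ZYZ",q[3:]).as_matrix().T@W; print(R0.round(2))
for q1 in(-.05,.05):
  for q23 in (1.6,2.,2.4):
    for s in(1,-1):
      e=R.from_matrix(M(q1,q23).T@Rg(s)@R0.T).as_euler("ZYZ"); print(q1,q23,s,e.round(2))
for s in(1,-1): print(s,"rotvec deg from current",np.degrees(R.from_matrix(Rc.T@Rg(s)).as_rotvec()).round(1))
print(D,Lv,N)
E
```

```text
[[-0. -1.  0.]
 [ 1. -0.  0.]
 [-0.  0.  1.]]
-0.05 1.6 1 [ 0.67  1.33 -1.33]
-0.05 1.6 -1 [0.67 1.33 1.81]
-0.05 2.0 1 [ 0.78  1.03 -1.62]
-0.05 2.0 -1 [0.78 1.03 1.53]
-0.05 2.4 1 [ 1.03  0.78 -2.01]
-0.05 2.4 -1 [1.03 0.78 1.13]
0.05 1.6 1 [ 0.66  1.27 -1.25]
0.05 1.6 -1 [0.66 1.27 1.89]
0.05 2.0 1 [ 0.78  0.97 -1.54]
0.05 2.0 -1 [0.78 0.97 1.6 ]
0.05 2.4 1 [ 1.07  0.73 -1.97]
0.05 2.4 -1 [1.07 0.73 1.18]
1 rotvec deg from current [-39.9  -3.    8.3]
-1 rotvec deg from current [   4.4  -58.8 -161.4]
[ 0.24183229  0.59556112 -0.76604444] [-0.92652863  0.37622426  0.        ] [0.28820451 0.70976211 0.64278761]
```

```bash
cat >> h.py <<'E'
def to(s,n,side,sg,ref=None):
    """turn(deg)+shift in the current tool axes to the pose at slope s, normal n, side"""
    p,Rc=cur(); t=SEAT+s*D+n*N+side*Lv
    print("turn",np.degrees(R.from_matrix(Rc.T@Rg(sg)).as_rotvec()).round(2),"shift",(Rc.T@(t-p)).round(4))
E
python3 - <<'E'
from h import *
to(-.17,0,0,1)
to(-.17,0.08,0,1)
E
```

```text
turn [-39.94  -3.02   8.29] shift [-0.5249 -0.3386  0.0042]
turn [-39.94  -3.02   8.29] shift [-0.5341 -0.2781 -0.0472]
```

Call:
arm_command(
  commands=[
    [[0,0,0],[0,0,-0.06],0],
    [[-20,-1.5,4],[-0.26,-0.17,-0.07],0],
    [[-20,-1.5,4],[-0.26,-0.17,-0.07],0],
    [[-20,-1.5,4],[-0.26,-0.17,-0.07],0],
    [[-20,-1.5,4],[-0.26,-0.17,-0.07],0],
    [[-20,-1.5,4],[-0.26,-0.17,-0.07],0],
    [[-39.94,-3.02,8.29],[-0.525,-0.339,0.004],0],
    [[-39.94,-3.02,8.29],[-0.525,-0.339,0.004],0],
    [[-39.94,-3.02,8.29],[-0.525,-0.339,0.004],0],
    [[-39.94,-3.02,8.29],[-0.525,-0.339,0.004],0],
    [[-39.94,-3.02,8.29],[-0.525,-0.339,0.004],0],
    [[-39.94,-3.02,8.29],[-0.525,-0.339,0.004],0],
    [[-39.94,-3.02,8.29],[-0.525,-0.339,0.004],0],
  ],
)

```text
clock: 2.02
eef_pos: [0.5665, 0.1058, 0.2248]
orientation: [2.443, -0.001, 2.754]
ft_force: [-0.5, -0.4, 0.2]
gripper_width: 0.085
finger_force: 0.0
```

Run:
```python
from h import *
st=state();print(st["clock"],st["joints"].round(2),st["eef_pos"])
to(-.17,0,0,1)
m=imaging.camera_model("wrist"); im=imaging.read_camera("wrist")
f=.0352
Q=[SEAT+.0145*N+a*f*D+b*f*Lv for a,b in[(1,1),(1,-1),(-1,1),(-1,-1)]]
px=proj("wrist",Q,m);print(px.round(1))
o=im[:,:,::-1].copy()
cv2.imwrite("pics/w1raw.png",o)
for x in px: cv2.circle(o,tuple(int(v) for v in x),4,(0,0,255),1)
cv2.imwrite("pics/w1.png",o)
```

```text
2.025 [-0.34  0.12  1.81  0.74  1.27 -1.78] [0.56652383 0.10577635 0.22479905]
turn [-0.    0.04 -0.14] shift [0.0017 0.0013 0.0005]
[[334.8 166.1]
 [334.1 233.3]
 [338.4 177.6]
 [337.2 258.9]]
```

View pics/w1.png

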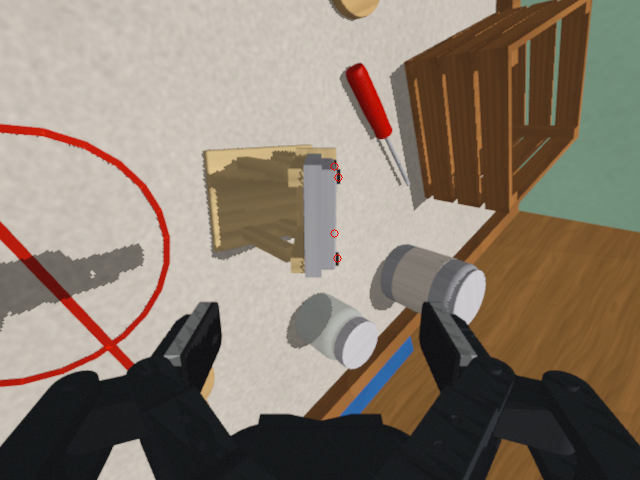

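The wrist view shows the tin edge-on, and the predicted feet at (338,178) and (337,259) land on the real ones. The slot between the rails is open. I'll narrow the fingers and settle before going in.

Call:
arm_command(
  commands=[
    [[0,0,0],[0,0,0.05],0.4],
    [[0,0,0],[0,0,0.08],0.4],
    [[0,0,0],[0,0,0.08],0.4],
    [[0,0,0],[0,0,0.08],0.4],
    [[0,0,0],[0,0,0.08],0.4],
  ],
)

```text
clock: 2.7
eef_pos: [0.5856, 0.1546, 0.166]
orientation: [2.443, 0.003, 2.756]
ft_force: [0.2, 0.2, 0.4]
gripper_width: 0.0507
finger_force: 0.0
```

Run:
```python
from h import *
st=state();print(st["clock"],st["joints"].round(2),st["gripper_width"])
to(-.005,-.0015,0,1)
```

```text
2.7 [-0.24  0.23  1.83  0.79  1.11 -1.8 ] 0.050727306953221314
turn [0.05 0.15 0.1 ] shift [ 0.0012 -0.0026  0.0868]
```

Call:
arm_command(
  commands=[
    [[0,0,0],[0.001,-0.0025,0.02],0.4],
    [[0,0,0],[0.001,-0.0025,0.04],0.4],
    [[0,0,0],[0.001,-0.0025,0.06],0.4],
    [[0,0,0],[0.001,-0.0025,0.075],0.4],
    [[0,0,0],[0.001,-0.0025,0.086],0.4],
    [[0,0,0],[0.001,-0.0025,0.086],0.4],
    [[0,0,0],[0.001,-0.0025,0.086],0.4],
  ],
)

```text
clock: 3.58
eef_pos: [0.6043, 0.2048, 0.097]
orientation: [2.443, 0.001, 2.756]
ft_force: [0.4, 0.2, -0.5]
gripper_width: 0.0514
finger_force: 0.0
```

Run:
```python
from h import *
to(-.005,-.0015,0,1)
o=imaging.read_camera("wrist")[:,:,::-1]
cv2.imwrite("pics/w2.png",o)
```

```text
turn [0.03 0.03 0.02] shift [-0.0006  0.0008 -0.0005]
```

View pics/w2.png

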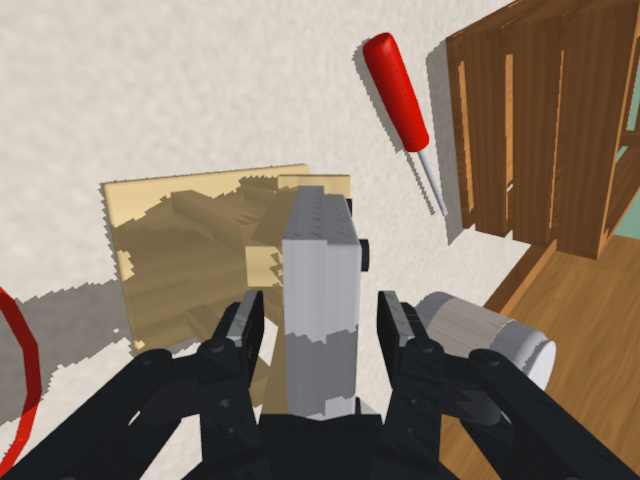

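The tin (columns 284–357) lies centred between the fingers (262–378). Now I'll pinch it.

Call:
arm_command(
  commands=[
    [[0,0,0],[0,0,0],0.6],
    [[0,0,0],[0,0,0],0.7],
    [[0,0,0],[0,0,0],0.8],
    [[0,0,0],[0,0,0],0.8],
    [[0,0,0],[0,0,0],0.8],
    [[0,0,0],[0,0,0],0.8],
  ],
  grip_force=60,
)

```text
clock: 4.38
eef_pos: [0.6048, 0.205, 0.0982]
orientation: [2.441, 0.001, 2.755]
ft_force: [-1.3, -0.3, 6.4]
gripper_width: 0.0254
finger_force: 59.1
```

Call:
arm_command(
  commands=[
    [[0,0,0],[0,0.002,-0.001],0.8],
    [[0,0,0],[0,0.005,-0.005],0.8],
    [[0,0,0],[0,0.008,-0.015],0.8],
    [[0,0,0],[0,0.01,-0.03],0.8],
    [[0,0,0],[0,0.01,-0.05],0.8],
    [[0,0,0],[0,0.01,-0.075],0.8],
    [[0,0,0],[0,0.01,-0.1],0.8],
    [[0,0,0],[0,0.01,-0.125],0.8],
    [[0,0,0],[0,0.01,-0.15],0.8],
    [[0,0,0],[0,0.01,-0.16],0.8],
    [[0,0,0],[0,0.01,-0.16],0.8],
  ],
)

```text
clock: 5.75
eef_pos: [0.5685, 0.1159, 0.2266]
orientation: [2.443, 0.002, 2.755]
ft_force: [-0.2, -0.2, -2.4]
gripper_width: 0.0255
finger_force: 58.9
```

Run:
```python
from h import *
st=state();print(st["joints"].round(2))
to(-.165,.0085,0,-1)
o=imaging.read_camera("scene")[200:400,280:480,::-1]
w=imaging.read_camera("wrist")[:,:,::-1]
cv2.imwrite("pics/w3.png",np.hstack([cv2.resize(o,(400,400)),cv2.resize(w,(400,300))[:,:].copy() if 0 else cv2.copyMakeBorder(cv2.resize(w,(400,300)),0,100,0,0,0)]))
```

```text
[-0.32  0.12  1.81  0.74  1.26 -1.76]
turn [-2.0000e-01  2.0000e-02 -1.7998e+02] shift [-0.0003  0.0009  0.0005]
```

View pics/w3.png

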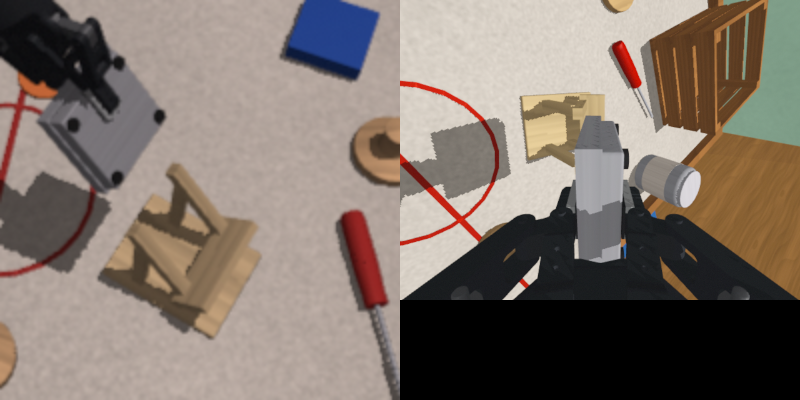

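The tin is out and closed with its feet up, and the holder is empty at (190,250) in the left crop. Next I'll roll it +180° about the tool z axis.

Call:
arm_command(
  commands=[
    [[0,0,10],[0,0,0],0.8],
    [[0,0,20],[0,0,0],0.8],
    [[0,0,30],[0,0,0],0.8],
    [[0,0,40],[0,0,0],0.8],
    [[0,0,50],[0,0,0],0.8],
    [[0,0,60],[0,0,0],0.8],
    [[0,0,70],[0,0,0],0.8],
    [[0,0,80],[0,0,0],0.8],
    [[0,0,90],[0,0,0],0.8],
    [[0,0,100],[0,0,0],0.8],
    [[0,0,110],[0,0,0],0.8],
    [[0,0,120],[0,0,0],0.8],
    [[0,0,130],[0,0,0],0.8],
    [[0,0,140],[0,0,0],0.8],
    [[0,0,150],[0,0,0],0.8],
    [[0,0,160],[0,0,0],0.8],
    [[0,0,170],[0,0,0],0.8],
    [[0,0,179.9],[0,0,0],0.8],
    [[0,0,179.9],[0,0,0],0.8],
    [[0,0,179.9],[0,0,0],0.8],
  ],
)

```text
clock: 8.35
eef_pos: [0.5679, 0.1171, 0.2251]
orientation: [-2.443, -0.001, -0.382]
ft_force: [-0.4, 0.4, -2.5]
gripper_width: 0.0254
finger_force: 59.1
```

Run:
```python
from h import *
st=state();print(st["joints"].round(2),st["gripper_width"])
to(-.165,.0085,0,-1)
m=imaging.camera_model("wrist")
w=imaging.read_camera("wrist")[:,:,::-1].copy()
p,Rc=cur()
# expected tin box corners: tin centre s=+5 mm ahead of the TCP, 1.5 mm off
for a in(-1,1):
  for b in(-1,1):
    for h in(-.013,.013):
      x=proj("wrist",p+Rc@np.array([b*.047,h,.005+a*.047]),m)[0]; cv2.circle(w,tuple(int(v) for v in x),4,(0,0,255),1)
o=imaging.read_camera("scene")[200:400,280:480,::-1]
cv2.imwrite("pics/w4.png",np.hstack([cv2.resize(o,(360,360)),cv2.resize(w,(440,360))]))
```

```text
[-0.32  0.12  1.81  0.74  1.26  1.37] 0.025449636111903203
turn [-0.01  0.08  0.22] shift [ 0.0014 -0.0012 -0.0013]
```

View pics/w4.png

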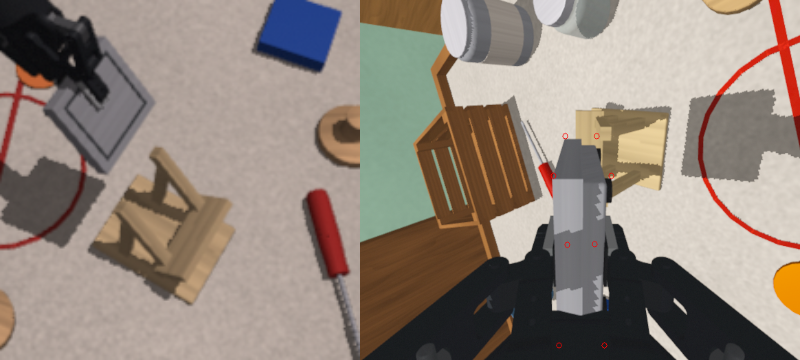

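The left crop shows the lid up with its square line, and the holder is clear. I'll move in a little above the rails and a little short of the ledge.

Call:
arm_command(
  commands=[
    [[0,0,0.2],[0.001,-0.006,0.025],0.8],
    [[0,0,0.2],[0.001,-0.006,0.05],0.8],
    [[0,0,0.2],[0.001,-0.006,0.075],0.8],
    [[0,0,0.2],[0.001,-0.006,0.1],0.8],
    [[0,0,0.2],[0.001,-0.006,0.12],0.8],
    [[0,0,0.2],[0.001,-0.006,0.135],0.8],
    [[0,0,0.2],[0.001,-0.006,0.149],0.8],
    [[0,0,0.2],[0.001,-0.006,0.149],0.8],
    [[0,0,0.2],[0.001,-0.006,0.149],0.8],
    [[0,0,0.2],[0.001,-0.006,0.149],0.8],
  ],
)

```text
clock: 9.7
eef_pos: [0.6075, 0.2089, 0.1162]
orientation: [-2.443, -0.0, -0.388]
ft_force: [0.3, 0.0, -1.5]
gripper_width: 0.0253
finger_force: 59.1
```

Run:
```python
from h import *
print(state()["ft_force"])
to(-.008,.003,0,-1)
to(-.005,.0015,0,-1)
w=imaging.read_camera("wrist")[:,:,::-1]
o=imaging.read_camera("scene")[250:390,310:450,::-1]
cv2.imwrite("pics/w5.png",np.hstack([cv2.resize(o,(360,360),interpolation=cv2.INTER_CUBIC),cv2.resize(w,(440,360))]))
```

```text
[ 0.30791329  0.02657635 -1.54018272]
turn [-0.04 -0.08 -0.07] shift [-0.0008  0.0109  0.008 ]
turn [-0.04 -0.08 -0.07] shift [-0.0008  0.0124  0.011 ]
```

View pics/w5.png

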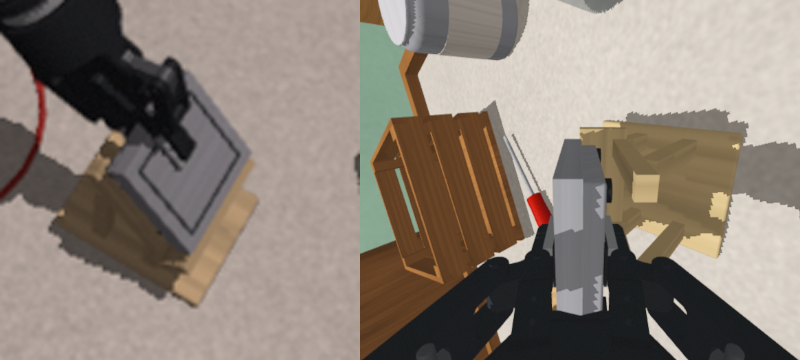

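The tin is over the holder, lid up and parallel to the ledge. I'll lower it onto the rails, then nudge it towards the ledge.

Call:
arm_command(
  commands=[
    [[0,0,0],[-0.001,0.004,0.004],0.8],
    [[0,0,0],[-0.001,0.008,0.007],0.8],
    [[0,0,0],[-0.001,0.011,0.008],0.8],
    [[0,0,0],[-0.001,0.011,0.008],0.8],
    [[0,0,0],[-0.001,0.011,0.01],0.8],
    [[0,0,0],[-0.001,0.0115,0.01],0.8],
  ],
)

```text
clock: 10.55
eef_pos: [0.6053, 0.2076, 0.1006]
orientation: [-2.443, 0.001, -0.387]
ft_force: [0.7, 0.3, -1.5]
gripper_width: 0.0251
finger_force: 59.2
```

Run:
```python
from h import *
st=state();f=st["ft_force"];print("force s,n,side",f@D,f@N,f@Lv)
to(-.005,.0015,0,-1)
```

```text
force s,n,side 1.4796921830948395 -0.5285625458468248 -0.4959525312892249
turn [-0.02 -0.02 -0.08] shift [0.0007 0.0007 0.0004]
```

Call:
arm_command(
  commands=[
    [[0,0,0],[0,0.001,0],0.8],
    [[0,0,0],[0,0.002,0.0005],0.8],
    [[0,0,0],[0,0.002,0.0015],0.8],
    [[0,0,0],[0,0.002,0.002],0.8],
  ],
)

```text
clock: 11.05
eef_pos: [0.6051, 0.2074, 0.1002]
orientation: [-2.441, 0.001, -0.385]
ft_force: [-11.8, -7.2, 16.5]
gripper_width: 0.0254
finger_force: 62.3
```

Run:
```python
from h import *
st=state();f=st["ft_force"];print("force s,n,side",f@D,f@N,f@Lv)
to(-.005,.0015,0,-1)
```

```text
force s,n,side -19.822192815074235 2.0752352602097175 8.230329938430305
turn [-0.15  0.05 -0.  ] shift [0.0008 0.0003 0.0002]
```

It's pressing on the ledge (20 N along the slope). I'll ease off slightly and release.

Call:
arm_command(
  commands=[
    [[0,0,0],[0,0,-0.0015],0.8],
    [[0,0,0],[0,0.0005,-0.0015],0.8],
    [[0,0,0],[0,0.0005,-0.0015],0.65],
    [[0,0,0],[0,0.0005,-0.0015],0.55],
    [[0,0,0],[0,0.0005,-0.0015],0.4],
    [[0,0,0],[0,0.0005,-0.0015],0.4],
    [[0,0,0],[0,0.0005,-0.0015],0.4],
    [[0,0,0],[0,0.0005,-0.0015],0.4],
  ],
)

```text
clock: 12.05
eef_pos: [0.6044, 0.2059, 0.0983]
orientation: [-2.443, 0.001, -0.387]
ft_force: [0.3, -1.4, 0.7]
gripper_width: 0.0509
finger_force: 0.0
```

Run:
```python
from h import *
st=state();f=st["ft_force"];print("force s,n,side",f@D,f@N,f@Lv,st["gripper_width"])
to(-.17,.0015,0,-1)
w=imaging.read_camera("wrist")[:,:,::-1]
o=imaging.read_camera("scene")[250:390,310:450,::-1]
cv2.imwrite("pics/w6.png",np.hstack([cv2.resize(o,(360,360),interpolation=cv2.INTER_CUBIC),cv2.resize(w,(440,360))]))
```

```text
force s,n,side -1.3056053767546025 -0.4600617135218015 -0.7582258359069374 0.05088212828943039
turn [-0.01  0.   -0.11] shift [ 0.0009 -0.0021 -0.1652]
```

View pics/w6.png

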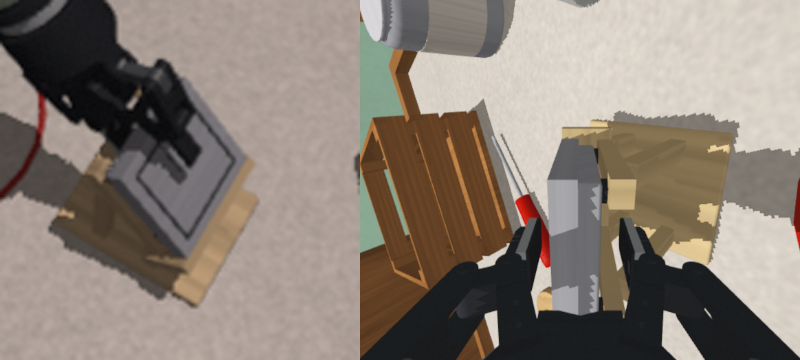

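The tin is seated with its feet on the rails, and both fingers are clear. I'll retract.

Call:
arm_command(
  commands=[
    [[0,0,0],[0.0,-0.002,-0.005],0.4],
    [[0,0,0],[0.0,-0.002,-0.02],0.4],
    [[0,0,0],[0.0,-0.002,-0.045],0.4],
    [[0,0,0],[0.0,-0.002,-0.075],0.4],
    [[0,0,0],[0.0,-0.002,-0.11],0.4],
    [[0,0,0],[0.0,-0.002,-0.16],0.4],
    [[0,0,0],[0.0,-0.002,-0.2],0.4],
    [[0,0,0],[0.0,-0.002,-0.2],0.4],
    [[0,0,0],[0.0,-0.002,-0.2],0.4],
    [[0,0,0],[0.0,-0.002,-0.2],0.4],
    [[0,0,0],[0.0,-0.002,-0.2],0.4],
  ],
)

```text
clock: 13.52
eef_pos: [0.556, 0.0891, 0.2516]
orientation: [-2.443, 0.004, -0.386]
ft_force: [0.1, 0.3, 1.3]
gripper_width: 0.0513
finger_force: 0.0
```

Run:
```python
from h import *
print(cur()[0])
def ov(c):
    m=imaging.camera_model(c); w=imaging.read_camera(c)[:,:,::-1].copy()
    for a in(-1,1):
      for b in(-1,1):
        x=proj(c,SEAT+.0145*N+a*.047*D+b*.047*Lv,m)[0]; cv2.circle(w,tuple(int(v) for v in x),2,(0,0,255),1)
    return w
s=ov("scene")[250:390,310:450]; w=ov("wrist")
cv2.imwrite("pics/w7.png",np.hstack([cv2.resize(s,(360,360),interpolation=cv2.INTER_CUBIC),cv2.resize(w,(440,360))]))
```

```text
[0.55598724 0.08911178 0.25163684]
```

View pics/w7.png

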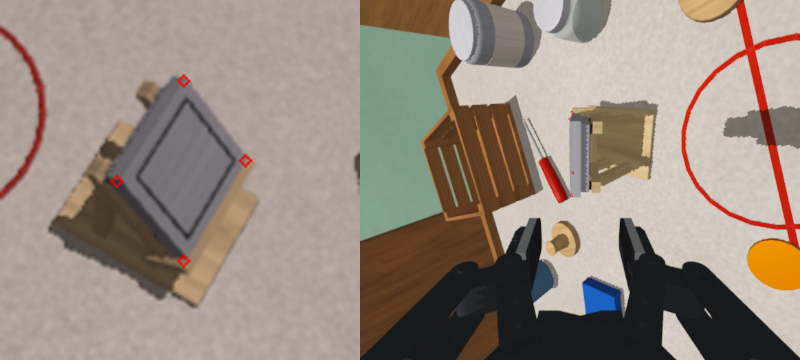

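The lid's corners match the predicted seat corners. The tin is square to the ledge, lid up and closed, and the arm is clear.

```bash
python3 -c "
from plant import robot
print(robot.finish_job())"
```

```text
the job is handed in; nothing more can be done
None
```

The upside-down tin is turned over and back in its holder against the ledge, lid up, closed and released; the other tin was not touched, and the job is handed in (no verdict was returned).

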